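# Put a badly stacked saucepan nest right, handles fanned

## Robot

A 6-joint arm with a two-finger parallel gripper is mounted at the origin on a cart in front of the work surface, level with it; the furniture and walls round the work are solid. World frame = base frame: x ahead of the robot, y to its left, z up, the work surface at z = 0. Lengths are in m, angles in rad, forces in N, time in s.
With the tool pointing down it reaches from about 0.35 to 0.975 m from the base axis. Payload 4.9 kg.
Tool frame: the origin (TCP) lies midway between the tips of the shut fingers; the grasp point (between the pads) lies 19 mm behind it (ctrl.tcp_to_grasp is the distance from the TCP to the grasp point, in m); z points along the fingers, y is the line along which they close (so a half turn about z gives the same grasp; the last joint's range is limited). The gripper opens to 85 mm and grips with 20 to 120 N. Pads are 22 mm wide; open, the fingers measure 114 mm over their backs; the gripper's body (76 mm by 85 mm) begins 54 mm behind the grasp point. The pads swing forward as they close: fully open they stand 13 mm farther back than shut.
Start: joints at [-1.264, 0.053, 1.613, -0, 1.476, -0.119], TCP at [0.258, -0.569, 0.231] pointing down, gripper open.
Joint ranges: [-3.01, 3.01], [-1.01, 2.22], [0.06, 2.58], [-1.02, 4.17], [0.09, 2.62], [-3.14, 3.14]. Speed limits (rad/s): [2.57, 2.57, 3.14, 3.14, 3.14, 3.14].

## Interface

Orientations are given as a rotation vector (axis times angle).
In Python, from station import ctrl gives the robot as it stands.
- The arm moves only by the shell command python3 jog.py 'ROWS' [FORCE]. ROWS is rows parted by semicolons, their numbers by spaces, 1 to 20 of them, each of 7 numbers: the finger opening in m, then dx, dy, dz in m, then a rotation vector rx, ry, rz in rad; each row is the pose to reach, as a shift and turn from the pose commanded when the command began, along the tool's axes at that moment; what a row does not reach only later rows make up. A row lasts 1/12 s, in which the tool goes at most 0.0417 m and 0.125 rad, less where a joint would pass 70% of its speed; a pose out of reach is approached as far as the arm can. The fingers move at their own pace and stop on an object; FORCE is the grip in N (left out, the last holds). Time passes only in rows, so rows that do not move let the fingers close. It prints the time, the measured TCP pose, the force, the opening and the grip force at its end.
- ctrl.get_obs(): the state, without advancing time (a new reading comes with each control period).
- ctrl.get_image(name): name is "scene" or "top" or "wrist"; returns the picture (420x560x3 uint8, red, green, blue); there is no depth.
- ctrl.camera_params(name): a dict with "fx", "fy", "cx", "cy" (pixels), "T" (4x4, takes a point from camera to world coordinates); the wrist camera has in their place "tool_from_camera" (4x4, takes a point from camera to tool coordinates, whose origin is the TCP and whose axes are the flange's). Camera axes: x right, y down, z forward; pixel columns grow to the right and rows downward; lengths in m; the calibration is good to about 2 mm. The wrist camera is an equidistant fisheye: a pixel r from the principal point sees the ray r / f radians off the axis. A picture is of the moment at which its call begins: read the wrist's pose just before it. camera_params takes no time and is no camera call.
- ctrl.finish_job(): hands the job in; it is judged then, once.
The state is a dict: "t": time; "q": joint angles; "dq": joint speeds; "effort": joint torques, N m; "tool_pos": TCP position; "tool_rot": TCP orientation; "contact_force": force on the tool from outside, world axes, zero at the start; "wrist_torque": the same for the moment, N m; "opening": finger opening in m; "grip_force": force on a finger pad.
Only numpy, scipy, OpenCV 4.12 (cv2) and the standard library are available. Lean on these libraries where they do the work, as an engineer would, in place of code of your own. Each camera call takes 0.05 s, during which the arm holds its last target. There are 200 camera calls.

## Task

The saucepans were stacked carelessly: the middle pan's handle lies across the big pan's rim, so it stands crooked. Leave the middle pan in the big one and swing its handle round until it drops into one of the two notches in the big pan's rim, then press it down past the spring clips until it is fully home and level. Then set the small pan (do not drop it) into the middle one in the same way, with its handle in the notch that fans the three handles out, not in the one above the big pan's handle, and press it fully home too; leave the stack standing about where it is and do not disturb the mug, the lemon or the garlic.

Things in the scene. Friction and masses are not known exactly. Their poses are not given: they have to be found in the camera images.
- large_pan: Big steel saucepan, black handle, 1.3 kg, 152 mm across, 66 mm high, wall 3, floor 4 mm. Origin: centre of its underside; z up, x out along its handle. Handles of all three pans: a level round stem, 10 mm thick, 28 mm long, then a grip 77 long, 18 wide, 15 mm high on the same axis; here the axis is 46 mm above the underside. About 5 N sideways at a handle turns the whole stack, 8 N slides it.
- large_pan_notch_l (a point): Middle of the floor of a notch in the big pan's rim, 60 degrees anticlockwise (from above) of its handle; 15 mm wide, 20 mm deep, 74.5 mm from the axis. In it two rubber spring rollers (8 mm thick, axes 10.5 mm over this floor) stand 7 mm apart: a stem drops 9 mm on to them, held at the sides by the notch; pressed down it snaps 9 mm further, home, 1.5 mm over this floor.
- large_pan_notch_r (a point): The same for the big pan's other notch, 60 degrees clockwise of its handle.
- large_pan_end (a point): Outer end of the big pan's handle, 181 mm from its centre line.
- medium_pan: Middle saucepan, 136 mm across, 84 mm high, handle axis 48.5 mm up, 0.28 to 0.52 kg, else like the big one, same frame. Starts in the big pan, some 5 mm of play all round, turning easily on smooth steel, leaning 8 degrees, handle up, its stem lying on the big rim within 30 degrees of the big handle. On a notch's rollers it leans 4 degrees; home it stands level on the big pan's floor.
- medium_pan_notch_l (a point): Like the big pan's notches: middle of the floor of the notch 60 degrees anticlockwise of the middle pan's own handle, 20 mm below its rim, 66.5 mm from its axis. A pan snaps home in a notch when its rim, above its stem, is pressed down with 7 to 14 N, by mass and friction.
- medium_pan_notch_r (a point): The same for the middle pan's other notch, 60 degrees clockwise of its handle.
- medium_pan_grip (a point): Point on the axis of the middle pan's grip, 55 mm from its wall, 123 mm from its centre line.
- small_pan: Small saucepan, 120 mm across, 84 mm high, handle axis 66.5 mm above its underside, 0.22 to 0.42 kg, like the others but without notches, same frame; about 5 mm of play in the middle pan. Starts upright on the worktop to the right of the stack.
- small_pan_grip (a point): Point on the axis of the small pan's grip, 55 mm from its wall, 115 mm from its centre line; the grip reaches 27 mm from it towards the pan and 50 mm outwards.
- small_pan_end (a point): Outer end of the small pan's handle, 165 mm from its centre line.
- mug_1: Orange mug, 81 mm across, 113 mm with its handle, 101 mm high; leave alone. Origin in its underside.
- lemon_1: Yellow lemon, 83 x 58 x 58 mm, on the worktop; leave alone. Origin in its underside.
- garlic_1: Garlic bulb, 60 mm, on the worktop; leave alone. Origin in its underside.

How it is judged:
By the outcome, as a careful person would: the job done as asked, in the order asked, and still so for the second after the job is handed in, with the robot touching nothing.
It also fails if it takes over 67 s, if anything falls off the work surface, if the arm or the gripper's body presses on something with over 40 N, if the wrist force passes 120 N, or if a joint passes its speed limit or range.

## Working session

There is one attempt and no reset: what is moved stays moved. The work goes in short steps, Python scripts to look and compute and a shell command to move; the robot and the scene stay as the last step left them, time stands still between calls to the robot, and variables do not carry over. Pictures are saved under pics/ and viewed, at most 10 in all, crops included, and the job is handed in when it is done.

```bash
ls; mkdir -p pics
python3 - <<'E'
from station import ctrl
import cv2,numpy as np
np.set_printoptions(precision=4,suppress=True)
o=ctrl.get_obs();print(o)
a=ctrl.get_image("scene");b=ctrl.get_image("top")
for n,i in(("scene",a),("top",b)):cv2.imwrite(f"pics/{n}0.png",i[:,:,::-1]);print(n,ctrl.camera_params(n))
print(ctrl.camera_params("wrist"),ctrl.tcp_to_grasp)
E
```

```text
jog.py
pics
station.py
{'t': 0.0, 'q': array([-1.264 ,  0.0534,  1.6143,  0.    ,  1.476 , -0.119 ]), 'dq': array([ 0.001 ,  0.0007,  0.0018,  0.0014,  0.0013, -0.0002]), 'effort': array([  0.0007, -39.3682, -37.0173,  -0.0001,   0.0071,  -0.    ]), 'tool_pos': array([ 0.258 , -0.5686,  0.23  ]), 'tool_rot': array([-3.0686, -0.6634,  0.0003]), 'contact_force': array([ 0.5824,  0.6404, -0.6507]), 'wrist_torque': array([-0.0284,  0.0299, -0.0058]), 'grip_force': 0.0, 'opening': 0.08565981977774592}
scene {'fx': 434.2048719566542, 'fy': 434.2048719566542, 'cx': 281.59980225269595, 'cy': 210.4985294004199, 'T': array([[-0.5519, -0.3465,  0.7585, -0.2755],
       [-0.8338,  0.2159, -0.5081,  0.651 ],
       [ 0.0123, -0.9129, -0.4081,  0.5487],
       [ 0.    ,  0.    ,  0.    ,  1.    ]])}
top {'fx': 539.30979647773, 'fy': 539.30979647773, 'cx': 280.68362202449066, 'cy': 208.90799750006482, 'T': array([[-0.0055, -0.9987,  0.0504,  0.5114],
       [-1.    ,  0.0055, -0.0001,  0.0707],
       [-0.0002, -0.0504, -0.9987,  1.5001],
       [ 0.    ,  0.    ,  0.    ,  1.    ]])}
{'fx': 325.19226210127806, 'fy': 325.19226210127806, 'cx': 277.03050397161155, 'cy': 214.9546547077119, 'tool_from_camera': array([[ 0.0007, -0.9594, -0.2819,  0.0712],
       [ 1.    ,  0.0007, -0.    ,  0.0004],
       [ 0.0002, -0.2819,  0.9594, -0.1423],
       [ 0.    ,  0.    ,  0.    ,  1.    ]])} 0.0187
```

View pics/scene0.png

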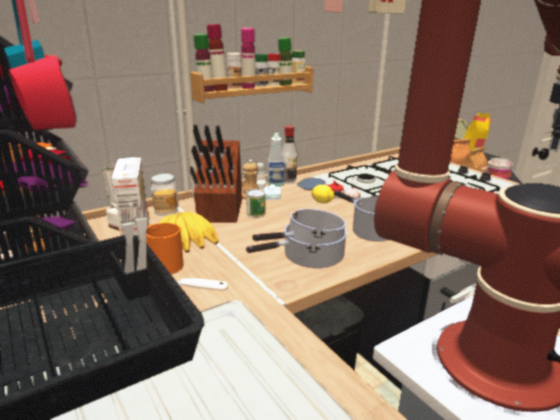

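View pics/top0.png

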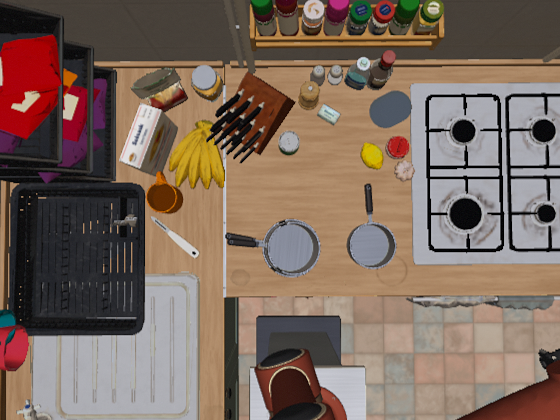

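The scene view shows the stack at about (315,238) with both handles pointing left, and the small pan at about (372,215), partly hidden by the arm. In the top view the stack is at (292,247) with its handles at about (240,240). The small pan is at (371,245), with its handle up to (368,185).

Run:
```python
import cv2,numpy as np
a=cv2.imread("pics/top0.png")[175:285,220:420];b=cv2.imread("pics/scene0.png")[185:275,230:430]
a=cv2.resize(a,None,fx=4,fy=4,interpolation=2)[:320+120][:];b=cv2.resize(b,None,fx=2,fy=2,interpolation=2)
c=np.zeros((600,800,3),np.uint8);c[:420]=a[20:440];c[420:600,:400]=b
cv2.imwrite("pics/c1.png",c)
```

```text
(no output)
```

View pics/c1.png

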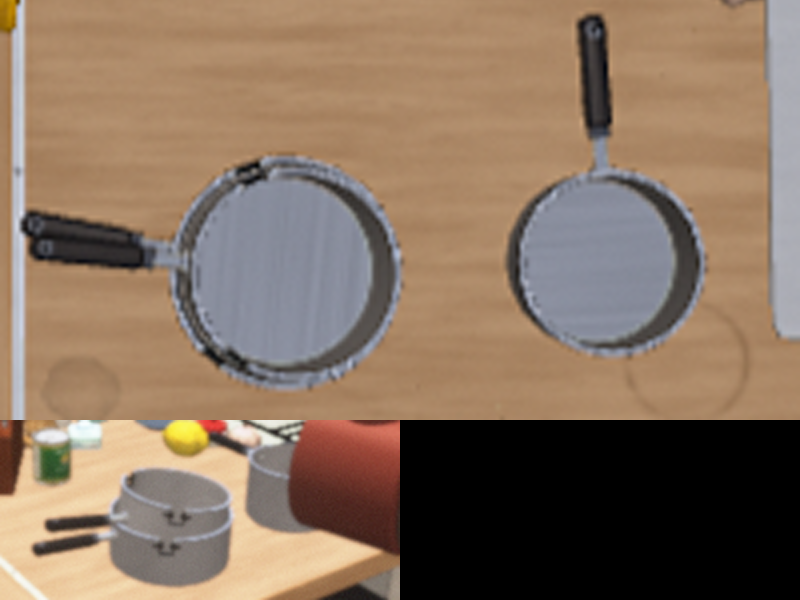

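The crop shows two handles on the stack. The one ending lower, at crop (40,247), lies on top, so it is the middle pan's; the big pan's ends at (30,222). Rollers show at about (250,172) and (228,358). The small pan's rim is centred at (607,262) and its handle tip is at (592,18).

```bash
cat > h.py <<'E'
from station import ctrl
import cv2, numpy as np
from scipy.spatial.transform import Rotation as Ro
np.set_printoptions(precision=4,suppress=True)
def cam(name):
    p=ctrl.camera_params(name)
    if name=="wrist":
        o=ctrl.get_obs();T=np.eye(4);T[:3,:3]=Ro.from_rotvec(o["tool_rot"]).as_matrix();T[:3,3]=o["tool_pos"]
        p=dict(p,T=T@p["tool_from_camera"],fish=1)
    return p
def shot(name,f=None):
    p=cam(name);im=ctrl.get_image(name)[:,:,::-1].copy()
    if f:cv2.imwrite(f,im);np.save(f+".npy",p,allow_pickle=True)
    return im,p
def load(f):return cv2.imread(f),np.load(f+".npy",allow_pickle=True).item()
def ray(p,uv):
    uv=np.atleast_2d(uv).astype(float);d=(uv-[p["cx"],p["cy"]])/p["fx"]
    if "fish" in p:
        r=np.linalg.norm(d,axis=1,keepdims=True)+1e-12;d=d/r*np.tan(r)
    v=np.c_[d,np.ones(len(d))]@p["T"][:3,:3].T
    return p["T"][:3,3],v/np.linalg.norm(v,axis=1,keepdims=True)
def plane(p,uv,z):
    c,v=ray(p,uv);return c+v*((z-c[2])/v[:,2:])
def tri(obs): # [(p,uv)..]
    A=0;b=0
    for p,uv in obs:
        c,v=ray(p,uv);M=np.eye(3)-np.outer(v[0],v[0]);A=A+M;b=b+M@c
    return np.linalg.solve(A,b)
def proj(p,X):
    X=np.atleast_2d(X);q=(X-p["T"][:3,3])@p["T"][:3,:3];d=q[:,:2]/q[:,2:]
    if "fish" in p:
        r=np.linalg.norm(d,axis=1,keepdims=True);d=d/r*np.arctan(r)
    return d*p["fx"]+[p["cx"],p["cy"]]
def circ(P):
    A=np.c_[2*P[:,:2],np.ones(len(P))];s=np.linalg.lstsq(A,(P[:,:2]**2).sum(1),rcond=None)[0]
    return s[:2],np.sqrt(s[2]+s[:2]@s[:2])
def down(psi):
    a=np.radians(psi);c,s=np.cos(a),np.sin(a);return np.array([[c,s,0],[s,-c,0],[0,0,-1.]])
def rel(X,psi,R=None):
    o=ctrl.get_obs();R0=Ro.from_rotvec(o["tool_rot"]).as_matrix();R1=down(psi) if R is None else R
    print("at",o["tool_pos"],"rel",R0.T@(np.array(X)-o["tool_pos"]),Ro.from_matrix(R0.T@R1).as_rotvec())
E
python3 - <<'E'
from h import *
p=cam("top")
print(plane(p,[[291.3,247.5]],.075),plane(p,[[371.7,245.5],[368,184.5]],.08))
print(plane(p,[[230,247],[256,245]],.08),plane(p,[[227,235],[250,240]],.047))
rel([.37,-.06,.27],0)
E
R='0.085 0.34 -0.405 -0.04 0 0 0.426'; python3 jog.py '0.085 0.34 -0.405 -0.04 0 0 0.426;0.085 0.34 -0.405 -0.04 0 0 0.426;0.085 0.34 -0.405 -0.04 0 0 0.426;0.085 0.34 -0.405 -0.04 0 0 0.426;0.085 0.34 -0.405 -0.04 0 0 0.426;0.085 0.34 -0.405 -0.04 0 0 0.426;0.085 0.34 -0.405 -0.04 0 0 0.426;0.085 0.34 -0.405 -0.04 0 0 0.426;0.085 0.34 -0.405 -0.04 0 0 0.426;0.085 0.34 -0.405 -0.04 0 0 0.426;0.085 0.34 -0.405 -0.04 0 0 0.426;0.085 0.34 -0.405 -0.04 0 0 0.426;0.085 0.34 -0.405 -0.04 0 0 0.426;0.085 0.34 -0.405 -0.04 0 0 0.426;0.085 0.34 -0.405 -0.04 0 0 0.426;0.085 0.34 -0.405 -0.04 0 0 0.426;0.085 0.34 -0.405 -0.04 0 0 0.426'
python3 - <<'E'
from h import *
shot("wrist","pics/w1.png"); rel([.4,.06,.27],0)
E
```

```text
t: 1.52
tool_pos: [0.4002, -0.0608, 0.2709]
tool_rot: [3.141, -0.003, -0.001]
contact_force: [-0.0, -0.8, 0.2]
opening: 0.085
grip_force: 0.0
at [ 0.4002 -0.061   0.2709] rel [-0.0005 -0.121   0.0009] [ 0.      0.0007 -0.0025]
```

View pics/w1.png

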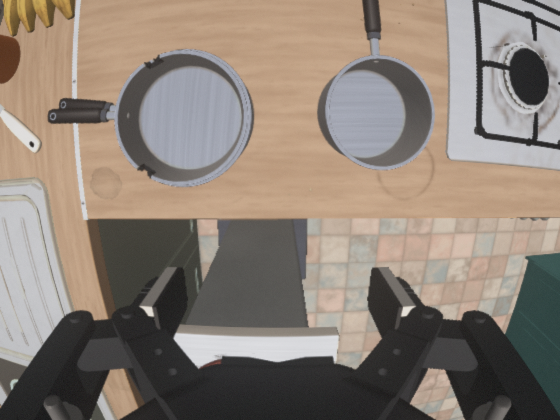

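The wrist view from (0.40,-0.06) shows the stack rim centred at about (185,118), rollers at (153,62) and (147,171), and the stack handle ends at (65,104) and (54,116). The small pan is centred at (380,112), with its grip running up from (374,38).

```bash
python3 jog.py '0.085 0.01 -0.04 0 0 0 0;0.085 0.02 -0.08 0 0 0 0;0.085 0.03 -0.12 0 0 0 0;0.085 0.03 -0.12 0 0 0 0;0.085 0.03 -0.12 0 0 0 0;0.085 0.03 -0.12 0 0 0 0'
python3 - <<'E'
from h import *
im,p=shot("wrist","pics/w2.png")
cv2.imwrite("pics/w2c.png",cv2.resize(im[30:270,60:440],None,fx=2.1,fy=2.1,interpolation=2))
E
```

```text
t: 2.07
tool_pos: [0.4305, 0.0592, 0.271]
tool_rot: [3.141, -0.002, -0.001]
contact_force: [-0.0, -0.4, -0.1]
opening: 0.0849
grip_force: 0.0
```

View pics/w2c.png

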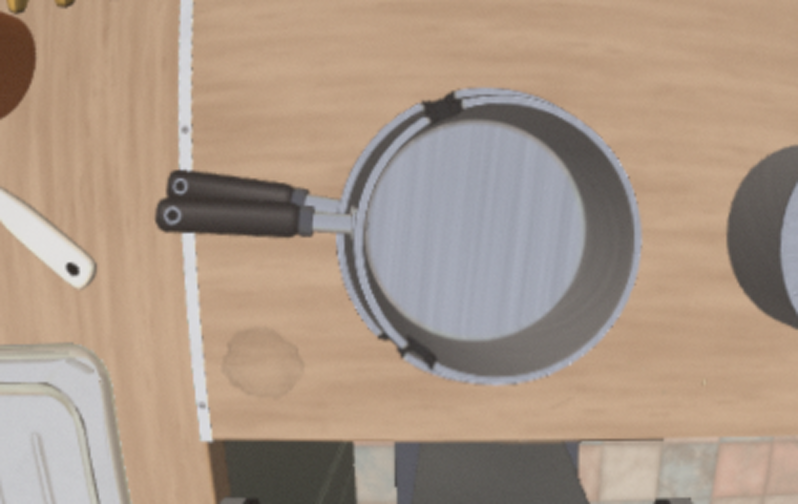

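The view from (0.43,0.06) shows the middle pan's handle lying over the big one. Its end ring is at crop (173,214) and its grip starts at (308,220). The big pan's ring is at (180,185) and its grip starts at (300,197). The rim's left arc spans columns 340 to 460, with rollers at (443,106) and (420,355).

```bash
cat >> h.py <<'E'
def metal(im):
    hsv=cv2.cvtColor(im,cv2.COLOR_BGR2HSV)
    return ((hsv[...,1]<70)|(hsv[...,2]<60)).astype(np.uint8)
def rimpts(im,p,z,seed,k=15):
    m=cv2.morphologyEx(metal(im),cv2.MORPH_OPEN,cv2.getStructuringElement(2,(k,k)))
    n,l=cv2.connectedComponents(m);u,v=map(int,seed)
    c=max(cv2.findContours((l==l[v,u]).astype(np.uint8),0,1)[0],key=len)[:,0]
    return plane(p,c,z),c
def fit(P,lo,hi,it=4):
    c=P[:,:2].mean(0)
    for _ in range(it):
        a=np.degrees(np.arctan2(*(P[:,:2]-c)[:,::-1].T))%360
        Q=P[((a-lo)%360)<(hi-lo)%360.0001];c,r=circ(Q)
        e=abs(np.hypot(*(Q[:,:2]-c).T)-r);Q=Q[e<np.median(e)*3+1e-4];c,r=circ(Q)
    return c,r
def match(f1,uv1,f2,guess,h=7,s=12):
    a,_=load(f1);b,_=load(f2);u,v=np.round(uv1).astype(int);x,y=np.round(guess).astype(int)
    t=a[v-h:v+h+1,u-h:u+h+1];w=b[max(y-h-s,0):y+h+s+1,max(x-h-s,0):x+h+s+1]
    q=cv2.matchTemplate(w,t,5);_,sc,_,l=cv2.minMaxLoc(q)
    return np.array([l[0]+max(x-h-s,0)+h,l[1]+max(y-h-s,0)+h])+uv1-np.round(uv1),sc
E
python3 - <<'E'
from h import *
w1,p1=load("pics/w1.png");w2,p2=load("pics/w2.png")
for n,u,g in(("med end",(142.4,131.9),(54,116)),("big end",(145.7,118.1),(66,104)),("med neck",(206.7,134.8),(110,115)),("rollerR",(270.9,80.5),(153,62)),("rollerL",(260,199),(147,171))):
    m,s=match("pics/w2.png",u,"pics/w1.png",g);print(n,m,round(s,2),tri([(p2,u),(p1,m)]))
for f in("w1","w2"):
    im,p=load(f"pics/{f}.png")
    P,c=rimpts(im,p,.066,proj(p,[.48,.043,.02])[0])
    print("big",[fit(P,*a) for a in((110,250),(40,320),(0,360))], c.min(0),c.max(0))
    P,c=rimpts(im,p,.084,proj(p,[.485,-.168,.0])[0],13);print("small",fit(P,60,300),fit(P,0,360),c.min(0),c.max(0))
E
```

```text
med end [ 64.4 114.9] 0.43 [0.4978 0.2214 0.036 ]
big end [ 53.7 115.1] 0.65 [0.5041 0.1943 0.0921]
med neck [105.7 114.8] 0.91 [0.4898 0.1325 0.0728]
rollerR [153.9  63.5] 0.84 [0.5411 0.065  0.0869]
rollerL [145 170] 0.88 [0.4265 0.0753 0.0976]
big [(array([0.4848, 0.0442]), np.float64(0.08223113360371322)), (array([0.4936, 0.0713]), np.float64(0.09449874754851224)), (array([0.484 , 0.0754]), np.float64(0.09150565678340346))] [51 48] [253 187]
small (array([ 0.4878, -0.167 ]), np.float64(0.06432639520164657)) (array([ 0.485 , -0.1676]), np.float64(0.06269898862491169)) [317  51] [435 170]
big [(array([0.4815, 0.0405]), np.float64(0.07996311084170173)), (array([0.494 , 0.0744]), np.float64(0.09613705949545354)), (array([0.4838, 0.0761]), np.float64(0.09188179377636299))] [135  71] [365 213]
small (array([ 0.5168, -0.2087]), np.float64(0.11218256032617621)) (array([ 0.5542, -0.2198]), np.float64(0.12759791613208307)) [406   0] [559 199]
```

Run:
```python
from h import *
w1,p1=load("pics/w1.png");w2,p2=load("pics/w2.png")
print(tri([(p2,(142.4,131.9)),(p1,(54,116))]),tri([(p2,(145.7,118.1)),(p1,(65.5,104.2))]))
M=plane(p2,[(142.4,131.9)],.095);B=plane(p2,[(145.7,118.1)],.0535);print("M,B",M,B, "neck",plane(p2,[(206.7,134.8)],.08),plane(p2,[(202.9,123.8)],.0535))
for f in("w1","w2"):
    im,p=load(f"pics/{f}.png")
    P,c=rimpts(im,p,.066,proj(p,[.48,.043,.02])[0],45)
    for a in((100,260),(120,250),(20,70),(0,360)):
        q=fit(P,*a);print("big",a,q)
        for X in(M,B): d=X[0,:2]-q[0];print("   ang",np.degrees(np.arctan2(d[1],d[0])),np.hypot(*d))
```

```text
[0.4968 0.2011 0.0845] [0.5128 0.2147 0.0408]
M,B [[0.4971 0.1964 0.095 ]] [[0.5122 0.2095 0.0535]] neck [[0.49   0.1309 0.08  ]] [[0.5015 0.1407 0.0535]]
big (100, 260) (array([0.4849, 0.0442]), np.float64(0.08217255310920317))
   ang 85.42227437123299 0.15273935978623598
   ang 80.59942946699593 0.1675396475520545
big (120, 250) (array([0.4817, 0.0427]), np.float64(0.0791136457275952))
   ang 84.310326709515 0.15454383520564163
   ang 79.6401395955337 0.1695846499959001
big (20, 70) (array([0.4905, 0.0633]), np.float64(0.058838093738496446))
   ang 87.19339378687657 0.13331987416186755
   ang 81.55616449828584 0.1477996247977591
big (0, 360) (array([0.4795, 0.0447]), np.float64(0.07873218047257478))
   ang 83.38746316212439 0.15278966293578355
   ang 78.754552349426 0.16803698459997662
big (100, 260) (array([0.4812, 0.0408]), np.float64(0.07962919112398982))
   ang 84.18436022305696 0.15648518372135328
   ang 79.57839703448128 0.17154728715722603
big (120, 250) (array([0.4798, 0.0398]), np.float64(0.0782441901607202))
   ang 83.71455034784974 0.15754775402100352
   ang 79.17938115759574 0.17270907250584888
big (20, 70) (array([0.4853, 0.0498]), np.float64(0.0685608255366083))
   ang 85.39592069532762 0.1470715731983707
   ang 80.40693310621016 0.16189851386969104
big (0, 360) (array([0.4789, 0.0414]), np.float64(0.07813391857551345))
   ang 83.31030337633183 0.1561366325466323
   ang 78.77486021579442 0.17138987177574136
```

Run:
```python
from h import *
rel([.493,.158,.15],85);rel([.493,.158,.062],85)
```

```text
at [0.4305 0.0587 0.2711] rel [ 0.0623 -0.0995  0.121 ] [ 0.      0.0007 -1.4861]
at [0.4305 0.0587 0.2711] rel [ 0.0623 -0.0995  0.209 ] [ 0.      0.0007 -1.4861]
```

```bash
python3 jog.py '0.05 0.0623 -0.0995 0.1 0 0 -0.3;0.045 0.0623 -0.0995 0.1 0 0 -0.6;0.045 0.0623 -0.0995 0.1 0 0 -0.9;0.045 0.0623 -0.0995 0.1 0 0 -1.2;0.045 0.0623 -0.0995 0.1 0 0 -1.486;0.045 0.0623 -0.0995 0.1 0 0 -1.486;0.045 0.0623 -0.0995 0.1 0 0 -1.486;0.045 0.0623 -0.0995 0.12 0 0 -1.486;0.045 0.0623 -0.0995 0.12 0 0 -1.486;0.045 0.0623 -0.0995 0.12 0 0 -1.486;0.045 0.0623 -0.0995 0.12 0 0 -1.486;0.045 0.0623 -0.0995 0.12 0 0 -1.486;0.045 0.0623 -0.0995 0.12 0 0 -1.486;0.045 0.0623 -0.0995 0.12 0 0 -1.486' 20
python3 - <<'E'
from h import *
im,p=shot("wrist","pics/w3.png");rel([.493,.158,.062],85)
print(proj(p,[[.493,.158,.08],[.49,.131,.075],[.497,.2,.09]]))
cv2.imwrite("pics/w3c.png",im)
E
```

```text
t: 3.28
tool_pos: [0.4932, 0.1579, 0.1513]
tool_rot: [2.32, 2.118, -0.0]
contact_force: [0.0, -0.1, -0.4]
opening: 0.0444
grip_force: 0.0
at [0.4932 0.1582 0.1514] rel [-0.0002 -0.0001  0.0894] [ 0.0001  0.0001 -0.0028]
[[276.9515 226.3237]
 [276.2048 259.2325]
 [277.2504 167.6558]]
```

View pics/w3c.png

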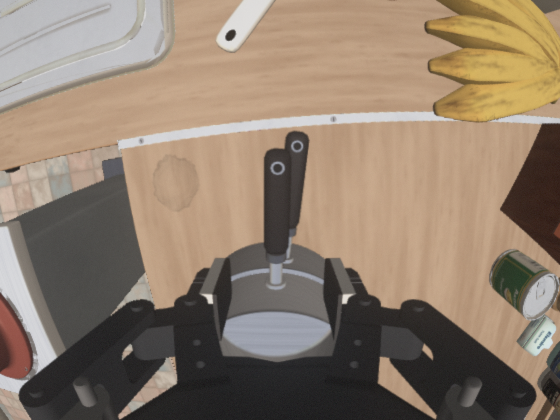

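The picture shows the middle handle centred between the open fingers. Its ring is at (277,168) and its neck at (276,257), with the big handle just to the right. The cage can go straight down.

```bash
python3 jog.py '0.045 0 0 0.03 0 0 0;0.045 0 0 0.06 0 0 0;0.045 0 0 0.089 0 0 0;0.045 0 0 0.089 0 0 0;0.028 0 0 0.089 0 0 0;0.028 0 0 0.089 0 0 0;0.028 0 0 0.089 0 0 0'
python3 jog.py '0.028 -0.0004 0.01 0 0 0 0.08;0.028 -0.0015 0.019 0 0 0 0.16;0.028 -0.0034 0.0285 0 0 0 0.24;0.028 -0.006 0.0378 0 0 0 0.32;0.028 -0.0095 0.0467 0 0 0 0.40;0.028 -0.0136 0.0554 0 0 0 0.48;0.028 -0.0183 0.0637 0 0 0 0.56;0.028 -0.0238 0.0717 0 0 0 0.64;0.028 -0.0298 0.0791 0 0 0 0.72;0.028 -0.0364 0.0861 0 0 0 0.80;0.028 -0.0435 0.0925 0 0 0 0.88;0.028 -0.051 0.0983 0 0 0 0.96;0.028 -0.051 0.0983 0 0 0 0.96'
python3 - <<'E'
from h import *
im,p=shot("wrist","pics/w4.png");t,q=shot("top","pics/t4.png")
c=np.zeros((420,800,3),np.uint8);c[:,:560]=im;c[:360,560:]=cv2.resize(t[190:310,240:320],None,fx=3,fy=3,interpolation=2)
cv2.imwrite("pics/v4.png",c)
E
```

```text
t: 3.92
tool_pos: [0.4948, 0.1597, 0.0649]
tool_rot: [2.313, 2.123, 0.006]
contact_force: [-0.4, 0.6, 0.5]
opening: 0.0279
grip_force: 0.0
t: 5.0
tool_pos: [0.5889, 0.0994, 0.0649]
tool_rot: [3.033, 0.812, 0.007]
contact_force: [-0.1, -0.6, 0.4]
opening: 0.028
grip_force: 0.0
```

View pics/v4.png

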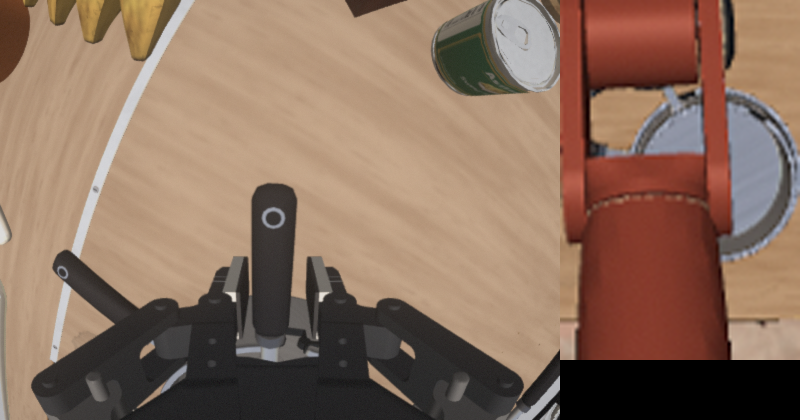

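The handle is still caged and raised, with its ring at (273,217) and its neck at (270,345). A roller of the notch is visible just ahead, at (308,345).

```bash
python3 jog.py '0.028 0 0.003 0 0 0 0.025;0.028 -0.0001 0.006 0 0 0 0.05;0.028 -0.0003 0.009 0 0 0 0.075;0.028 -0.0006 0.0122 0 0 0 0.1;0.028 -0.001 0.0153 0 0 0 0.125;0.028 -0.0014 0.0183 0 0 0 0.15;0.028 -0.002 0.0213 0 0 0 0.175;0.028 -0.0025 0.0244 0 0 0 0.2;0.028 -0.0025 0.0244 0 0 0 0.2'
python3 - <<'E'
from h import *
im,p=shot("wrist","pics/w5.png");t,q=shot("scene","pics/s5.png")
c=np.zeros((600,800,3),np.uint8);c[:240,:400]=im[180:,80:480];c[240:,:]=cv2.resize(t[190:280,230:430],None,fx=4,fy=4,interpolation=2)
cv2.imwrite("pics/v5.png",c)
E
```

```text
t: 5.85
tool_pos: [0.5967, 0.0775, 0.0622]
tool_rot: [3.1, 0.507, -0.0]
contact_force: [0.2, -0.3, 0.2]
opening: 0.0278
grip_force: 0.0
```

View pics/v5.png

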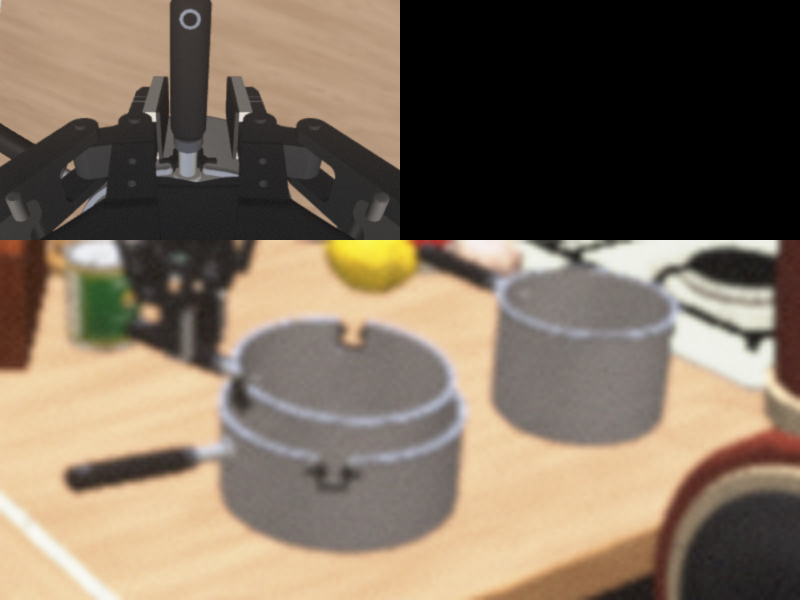

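In the wrist view a roller sits on each side of the stem, at crop (168,160) and (208,160). The scene view shows the middle pan lower and straighter. A small nudge further will show whether the notch is holding it.

```bash
python3 jog.py '0.028 0 0.0015 0 0 0 0.012;0.028 0 0.003 0 0 0 0.024;0.028 0 0.0045 0 0 0 0.036;0.028 0 0.006 0 0 0 0.05;0.028 0 0.006 0 0 0 0.05'
python3 - <<'E'
from h import *
im,p=shot("wrist","pics/w6.png");m=(im.max(2)<75)
for f in("w4","w5","w6"):
    im,p=load(f"pics/{f}.png");g=cv2.HoughCircles(cv2.cvtColor(im,6)[150:260,220:340],3,1,30,param1=100,param2=.6,minRadius=5,maxRadius=14)
    print(f,None if g is None else g[0]+[220,150,0])
    uv=(g[0][0][:2]+[220,150])
    print([plane(p,[uv],z)[0] for z in(.07,.09)], p["T"][:3,3])
E
```

```text
t: 6.37
tool_pos: [0.5983, 0.0723, 0.0622]
tool_rot: [-3.112, -0.431, 0.001]
contact_force: [-0.8, 2.6, 0.2]
opening: 0.028
grip_force: 1.0
w4 [[272.5 217.5  10.9]
 [237.5 242.5  13.4]
 [304.5 254.5  11.8]
 [242.5 187.5  13.1]
 [288.5 191.5   5.3]
 [303.5 221.5   9.1]]
[array([0.6137, 0.1156, 0.07  ]), array([0.619 , 0.1184, 0.09  ])] [0.65   0.1346 0.2075]
w5 [[269.5 198.5   7.4]
 [240.5 244.5  11.8]
 [300.5 227.5  11.8]
 [285.5 158.5  13.1]
 [316.5 259.5   5.5]
 [235.5 206.5  13.4]
 [275.5 246.5  13.4]
 [304.5 193.5  13.4]
 [241.5 170.5  13.1]]
[array([0.6328, 0.0925, 0.07  ]), array([0.6375, 0.0936, 0.09  ])] [0.6644 0.0998 0.2045]
w6 [[260.5 181.5  12.2]
 [273.5 217.5  13.4]
 [236.5 249.5  11.8]
 [296.5 251.5  11.8]
 [233.5 203.5  13.4]
 [282.5 158.5  13. ]
 [301.5 194.5  13.4]
 [331.5 250.5  11.8]]
[array([0.6411, 0.0912, 0.07  ]), array([0.645 , 0.0912, 0.09  ])] [0.667  0.0912 0.2045]
```

```bash
python3 jog.py '0.04 0 -0.004 0 0 0 0;0.045 0 -0.004 0 0 0 0;0.045 0 -0.004 -0.04 0 0 0;0.045 0 -0.004 -0.08 0 0 0;0.03 -0.01 -0.004 -0.12 0 0 0;0 -0.05 -0.004 -0.16 0 0 0;0 -0.09 -0.004 -0.19 0 0 0;0 -0.13 -0.004 -0.19 0 0 0;0 -0.17 -0.004 -0.19 0 0 0;0 -0.185 -0.004 -0.19 0 0 0;0 -0.185 -0.004 -0.19 0 0 0;0 -0.185 -0.004 -0.19 0 0 0'
python3 - <<'E'
from h import *
im,p=shot("wrist","pics/w7.png");s,q=shot("scene","pics/s7.png")
c=np.zeros((600,800,3),np.uint8);c[:420,:560]=im;c[420:,:400]=cv2.resize(s[190:280,230:430],None,fx=2,fy=2,interpolation=2)
cv2.imwrite("pics/v7.png",c)
E
```

```text
t: 7.42
tool_pos: [0.4189, 0.0255, 0.253]
tool_rot: [3.111, 0.43, 0.005]
contact_force: [-0.2, 0.8, 0.1]
opening: 0.0001
grip_force: 0.0
```

View pics/v7.png

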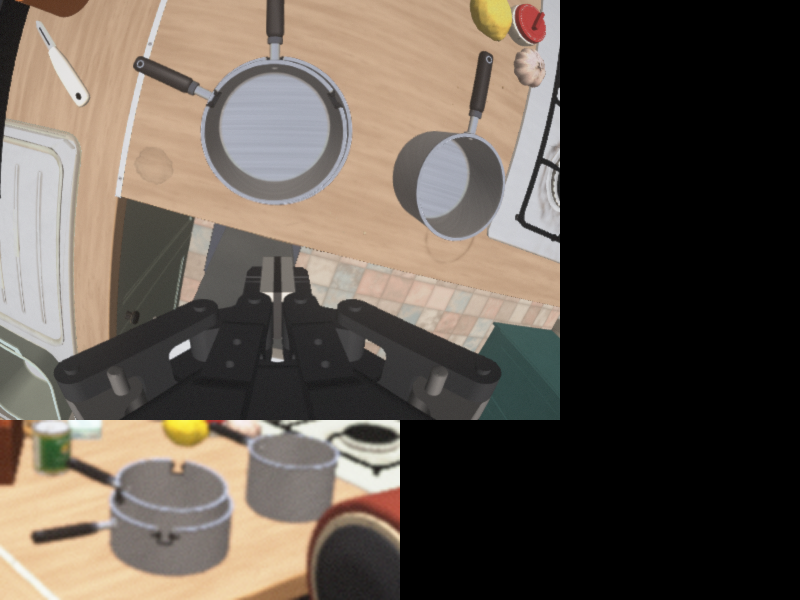

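The middle handle now points straight up in the wrist view (columns 270–280, stem at (274,55)), with the rim above the stem at (274,63). The big handle runs from (135,62) to (210,97). The small pan's rim is centred at (460,187) and its handle end is at (486,57).

Run:
```python
from h import *
im,p=load("pics/w7.png")
print("rim at stem",plane(p,[(274,59),(274,67)],.097))
print("handle",plane(p,[(275,30),(274.5,45)],.07))
P,c=rimpts(im,p,.066,(275,130),45);q=fit(P,140,320);print(q,fit(P,0,360))
B=plane(p,[(139.5,64)],.0535)[0,:2];print("big end",B,np.degrees(np.arctan2(*(B-q[0])[::-1])),np.hypot(*(B-q[0])))
c0=np.array([.480,.0405]);print(np.degrees(np.arctan2(*(B-c0)[::-1])),np.hypot(*(B-c0)))
d=np.array([np.cos(np.radians(19)),np.sin(np.radians(19))])
rel([*(q[0]+.066*d),.125],19)
```

```text
rim at stem [[0.5438 0.0628 0.097 ]
 [0.5365 0.0608 0.097 ]]
handle [[0.5789 0.072  0.07  ]
 [0.5632 0.068  0.07  ]]
(array([0.4803, 0.0432]), np.float64(0.0777449386403507)) (array([0.4796, 0.0428]), np.float64(0.07730263447499629))
big end [0.5164 0.2086] 77.6885038120103 0.16932196864914112
77.78836120148613 0.17201995986889707
at [0.42   0.0258 0.2526] rel [ 0.1285 -0.0041  0.1278] [ 0.0007 -0.0012 -0.0559]
```

```bash
python3 jog.py '0 0.04 0 0.03 0 0 0;0 0.08 -0.001 0.06 0 0 0;0 0.11 -0.002 0.09 0 0 0;0 0.1263 -0.002 0.12 0 0 0;0 0.1263 -0.002 0.138 0 0 0;0 0.1263 -0.002 0.138 0 0 0;0 0.1263 -0.002 0.146 0 0 0;0 0.1263 -0.002 0.150 0 0 0;0 0.1263 -0.002 0.153 0 0 0;0 0.1263 -0.002 0.155 0 0 0;0 0.1263 -0.002 0.157 0 0 0;0 0.1263 -0.002 0.157 0 0 0'
```

```text
t: 8.52
tool_pos: [0.5406, 0.062, 0.0962]
tool_rot: [3.111, 0.432, 0.002]
contact_force: [0.2, 0.0, -0.4]
opening: 0.0001
grip_force: 0.1
```

```bash
python3 jog.py '0 0 0 0.001 0 0 0;0 0 0 0.002 0 0 0;0 0 0 0.003 0 0 0;0 0 0 0.003 0 0 0'; python3 jog.py '0 0 0 0.001 0 0 0;0 0 0 0.002 0 0 0;0 0 0 0.003 0 0 0;0 0 0 0.003 0 0 0'
```

```text
t: 8.85
tool_pos: [0.542, 0.0621, 0.0944]
tool_rot: [3.111, 0.432, 0.007]
contact_force: [0.6, -0.3, 4.7]
opening: -0.0
grip_force: 2.0
t: 9.18
tool_pos: [0.5398, 0.0622, 0.0888]
tool_rot: [-3.112, -0.432, 0.002]
contact_force: [0.4, -0.8, -0.6]
opening: -0.0001
grip_force: 0.0
```

```bash
python3 jog.py '0 0 0 0.001 0 0 0;0 0 0 0.002 0 0 0;0 0 0 0.003 0 0 0;0 0 0 0.003 0 0 0'; python3 jog.py '0 0 0 0.001 0 0 0;0 0 0 0.002 0 0 0;0 0 0 0.003 0 0 0;0 0 0 0.003 0 0 0'
```

```text
t: 9.52
tool_pos: [0.5412, 0.0624, 0.0878]
tool_rot: [-3.111, -0.432, -0.003]
contact_force: [-1.1, 0.6, 7.1]
opening: 0.0
grip_force: 3.7
t: 9.85
tool_pos: [0.5435, 0.0628, 0.0875]
tool_rot: [-3.111, -0.432, -0.011]
contact_force: [-1.1, 1.7, 14.9]
opening: 0.0001
grip_force: 7.4
```

```bash
python3 jog.py '0 0 0 0.002 0 0 0;0 0 0 0.003 0 0 0;0 0 0 0.003 0 0 0'; python3 jog.py '0 0 0 -0.02 0 0 0;0 0 0 -0.06 0 0 0;0 -0.04 0 -0.1 0 0 0;0 -0.08 0 -0.14 0 0 0;0 -0.12 0 -0.18 0 0 0;0.06 -0.13 0 -0.18 0 0 0;0.06 -0.13 0 -0.18 0 0 0;0.06 -0.13 0 -0.18 0 0 0'
python3 - <<'E'
from h import *
im,p=shot("wrist","pics/w8.png");s,q=shot("scene","pics/s8.png")
c=np.zeros((600,800,3),np.uint8);c[:320,:]=cv2.resize(im[:160,130:530],None,fx=2,fy=2,interpolation=2);c[320:590,:600]=cv2.resize(s[190:280,230:430],None,fx=3,fy=3,interpolation=2)
cv2.imwrite("pics/v8.png",c)
E
```

```text
t: 10.1
tool_pos: [0.5454, 0.063, 0.0871]
tool_rot: [-3.112, -0.432, -0.018]
contact_force: [-3.1, 3.4, 23.1]
opening: -0.0002
grip_force: 11.5
t: 10.77
tool_pos: [0.4151, 0.0263, 0.2634]
tool_rot: [3.11, 0.43, 0.01]
contact_force: [0.4, -0.7, -0.1]
opening: 0.0357
grip_force: 0.0
```

View pics/v8.png

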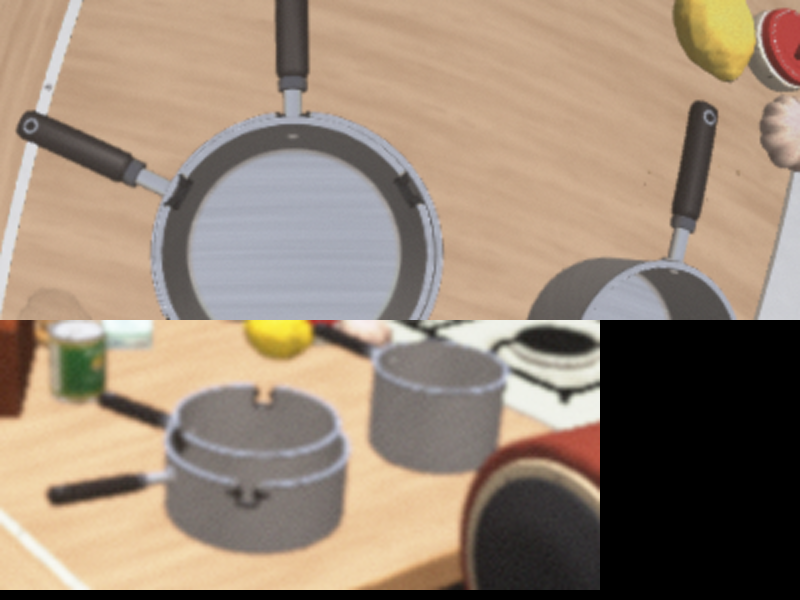

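The wrist half shows the middle pan concentric in the big one, with its stem between the rollers at crop (292,115). Its free notches are at (178,190) and (409,190). The small pan's ring is at (709,116) and its neck at (685,222). In the scene half the two rims are parallel, so the middle pan is home.

Run:
```python
from h import *
im,p=load("pics/w8.png")
N=plane(p,[(334.5,95),(219,95)],.076);H=plane(p,[(275.8,30),(275.8,42)],.06);print("notches",N,"handle",H)
m=N[:,:2].mean(0);d=N[1,:2]-N[0,:2];L=np.hypot(*d);n=np.array([d[1],-d[0]])/L;print("sep",L,"dir",np.degrees(np.arctan2(n[1],n[0])),"ctr",m-n*L/2/np.tan(np.pi/3))
P,c=rimpts(im,p,.066,(275,130),45);print(fit(P,140,320),fit(P,0,360))
print("small",plane(p,[(484.5,58),(472.5,111)],.074))
rel([.49,-.165,.26],3)
```

```text
notches [[ 0.5284 -0.0028  0.076 ]
 [ 0.4968  0.109   0.076 ]] handle [[0.5818 0.0737 0.06  ]
 [0.5685 0.0699 0.06  ]]
sep 0.11622672146976334 dir 15.78335156591363 ctr [0.4803 0.044 ]
(array([0.48  , 0.0423]), np.float64(0.07695147097201657)) (array([0.48  , 0.0424]), np.float64(0.0770333943641233))
small [[ 0.6394 -0.162   0.074 ]
 [ 0.5706 -0.1627  0.074 ]]
at [0.4152 0.0268 0.2598] rel [ 0.0198  0.2049 -0.0003] [-0.0001 -0.0003  0.223 ]
```

```bash
python3 jog.py '0.06 0.005 0.04 0 0 0 0.1;0.06 0.01 0.08 0 0 0 0.2;0.06 0.015 0.12 0 0 0 0.223;0.06 0.02 0.16 0 0 0 0.223;0.06 0.02 0.205 0 0 0 0.223;0.06 0.02 0.205 0 0 0 0.223;0.06 0.02 0.205 0 0 0 0.223;0.06 0.02 0.205 0 0 0 0.223' 120
python3 -c 'from h import *;shot("wrist","pics/w9.png")'
python3 jog.py '0.06 0.04 0 0 0 0 0;0.06 0.08 0 0 0 0 0;0.06 0.08 0 0 0 0 0;0.06 0.08 0 0 0 0 0;0.06 0.08 0 0 0 0 0'
python3 - <<'E'
from h import *
shot("wrist","pics/w10.png")
obs={}
for f in("w9","w10"):
    im,p=load(f"pics/{f}.png")
    g=(im.max(2)<85).astype(np.uint8)
    g=cv2.morphologyEx(g,cv2.MORPH_OPEN,np.ones((5,5)))
    n,l,st,ce=cv2.connectedComponentsWithStats(g)
    u,v=proj(p,[.61,-.162,.074])[0].astype(int);k=l[v,u]
    print(f,(u,v),k,st[k],ce[k])
    pts=np.argwhere(l==k)[:,::-1];r=cv2.minAreaRect(pts.astype(np.float32));print(r)
    vx,vy,x0,y0=cv2.fitLine(pts.astype(np.float32),2,0,.01,.01).ravel()
    t=(pts-[x0,y0])@[vx,vy];e=[np.array([x0,y0])+s*np.array([vx,vy]) for s in(t.min(),t.max())]
    e=sorted(e,key=lambda q:q[1]);obs[f]=(p,e)
    print("ends at z.0665",plane(p,e,.07))
    if f: P,c=rimpts(im,p,.084,proj(p,[.485,-.168,.0])[0],25);print("small rim",fit(P,0,360),fit(P,120,330),c.min(0),c.max(0))
for i in(0,1):print(tri([(obs[f][0],obs[f][1][i]) for f in obs]))
E
```

```text
t: 11.53
tool_pos: [0.4902, -0.1647, 0.2577]
tool_rot: [-3.138, -0.082, 0.006]
contact_force: [0.3, 0.7, 1.0]
opening: 0.06
grip_force: 0.0
t: 12.0
tool_pos: [0.57, -0.1594, 0.2598]
tool_rot: [-3.14, -0.086, 0.002]
contact_force: [0.3, 0.9, 0.5]
opening: 0.0601
grip_force: 0.0
w9 (np.int64(280), np.int64(73)) 8 [274  49  17  60 874] [282.7449  80.4588]
((282.0, 78.5), (59.0, 16.0), 90.0)
ends at z.0665 [[ 0.6364 -0.1635  0.07  ]
 [ 0.575  -0.1651  0.07  ]]
small rim (array([ 0.4856, -0.1707]), np.float64(0.061409698660709854)) (array([ 0.4854, -0.1707]), np.float64(0.06132755027177544)) [222 132] [343 255]
w10 (np.int64(281), np.int64(152)) 26 [275 128  17  60 918] [283.1917 156.9194]
((283.0, 157.5), (59.0, 16.0), 90.0)
ends at z.0665 [[ 0.6353 -0.1627  0.07  ]
 [ 0.5741 -0.1658  0.07  ]]
small rim (array([ 0.4927, -0.1701]), np.float64(0.065114961552726)) (array([ 0.4861, -0.1704]), np.float64(0.06180454667090676)) [227 198] [338 317]
[ 0.6354 -0.163   0.074 ]
[ 0.5749 -0.1654  0.0737]
```

```bash
python3 jog.py '0.05 0.0147 0.0068 0.04 0 0 0.007;0.05 0.0147 0.0068 0.08 0 0 0.007;0.05 0.0147 0.0068 0.12 0 0 0.007;0.05 0.0147 0.0068 0.16 0 0 0.007;0.05 0.0147 0.0068 0.19 0 0 0.007;0.05 0.0147 0.0068 0.213 0 0 0.007;0.05 0.0147 0.0068 0.213 0 0 0.007;0.05 0.0147 0.0068 0.213 0 0 0.007' 120; python3 jog.py '0.03 0 0 0 0 0 0;0.01 0 0 0 0 0 0;0.01 0 0 0 0 0 0;0.01 0 0 0 0 0 0;0.01 0 0 0 0 0 0;0.01 0 0 0 0 0 0;0.01 0 0 0 0 0 0' 120
```

```text
t: 12.72
tool_pos: [0.584, -0.1663, 0.0471]
tool_rot: [-3.14, -0.072, 0.003]
contact_force: [-0.3, 0.7, 0.6]
opening: 0.0504
grip_force: 0.0
t: 13.3
tool_pos: [0.5873, -0.1675, 0.0506]
tool_rot: [3.139, 0.072, 0.007]
contact_force: [-0.1, 0.6, 6.1]
opening: 0.0153
grip_force: 117.1
```

```bash
python3 jog.py '0.01 0 0 -0.005 0 0 0;0.01 0 0 -0.015 0 0 0;0.01 0 0 -0.03 0 0 0;0.01 0 0 -0.05 0 0 0;0.01 0 0 -0.08 0 0 0;0.01 0 0 -0.11 0 0 0;0.01 0 0 -0.13 0 0 0;0.01 0 0 -0.13 0 0 0;0.01 0 0 -0.13 0 0 0'
python3 - <<'E'
from h import *
o=ctrl.get_obs();print(o["wrist_torque"],o["opening"],o["grip_force"])
im,p=shot("wrist","pics/w11.png");shot("scene","pics/s11.png");shot("top","pics/t11.png")
g=cv2.morphologyEx((im.max(2)<85).astype(np.uint8),0+2,np.ones((3,3)))
# ring near expected handle end, in tool frame: grasp r=100 -> end at +65 x
T=np.eye(4);T[:3,:3]=Ro.from_rotvec(o["tool_rot"]).as_matrix();T[:3,3]=o["tool_pos"]
for dz in(-.026,-.019):print(proj(p,[(T@[.065,0,dz,1])[:3],(T@[.057,0,dz,1])[:3]]))
v=cv2.cvtColor(im,6)
print(v[100:260:3,270:286].mean(1).astype(int))
E
```

```text
t: 14.05
tool_pos: [0.5859, -0.1671, 0.1788]
tool_rot: [3.139, 0.072, 0.005]
contact_force: [0.3, 0.4, -3.9]
opening: 0.0154
grip_force: 117.4
[ 0.0026 -0.1478 -0.008 ] 0.015441480619738358 117.35042452812195
[[275.5436 139.7526]
 [275.5439 161.9405]]
[[275.6281 138.7467]
 [275.6273 159.6938]]
[163 166 167 169 165 163 164 166 166 167 168 170 172 170 148  53  57  58
  61  62  64 119 145  81  63  62  75 125 126  63  63  63  62  63  62  62
  63  62  62  62  62  61  61  61  61  60  60  60  60  59  59  59  58  58]
```

Run:
```python
from h import *
im,p=load("pics/s11.png");o=ctrl.get_obs();a=np.radians(2.6)
c=o["tool_pos"][:2]-.1017*np.array([np.cos(a),np.sin(a)])
# fit along-handle tilt t (deg, nose down) as per-column difference only
th=np.linspace(0,2*np.pi,721)
def env(t,zoff=0):
    t=np.radians(t);x=.06*np.cos(th)*1.0;y=.06*np.sin(th);z0=-.0665
    # rotate about grip (r=.1017,axis height) 
    X=(x-.1017);Z=z0;Xr=X*np.cos(t)-Z*np.sin(t);Zr=X*np.sin(t)+Z*np.cos(t)
    g=np.array([o["tool_pos"][0],o["tool_pos"][1],o["tool_pos"][2]+.0162+zoff])
    P=np.c_[g[0]+Xr*np.cos(a)-y*np.sin(a),g[1]+Xr*np.sin(a)+y*np.cos(a),g[2]+Zr]
    return proj(p,P)
E0=env(0);print("ctr px",E0.mean(0),E0.min(0),E0.max(0))
m=metal(im);cols=np.arange(int(E0[:,0].min())+4,int(E0[:,0].max())-3,4)
for u in cols:
    r0=int(E0[abs(E0[:,0]-u)<1.5][:,1].max());s=m[r0-15:r0+16,u]
    low=lambda E:E[abs(E[:,0]-u)<1.5][:,1].max()
    print(u,''.join(map(str,s)),round(low(E0)-r0+15,1),round(low(env(4))-r0+15,1))
```

```text
ctr px [379.2229 191.1791] [356.5339 183.1545] [402.1674 199.609 ]
360 1111111111111111111111100000000 15.9 18.5
364 1111111111111111111111000000000 15.5 18.3
368 1111111111111111111111100000000 15.8 18.6
372 1111111111111111111111110000000 15.6 18.6
376 1111111111111111111111111000000 15.2 18.3
380 1111111111111111111111111110000 15.5 18.7
384 1111111111111111111111111100000 15.6 18.7
388 1111111111111111111111111000000 15.6 18.7
392 1111111111111111111111110000000 15.3 18.3
396 0000000000000000000000011000000 15.6 18.4
```

Run:
```python
from h import *
im,p=load("pics/s11.png");h=cv2.cvtColor(im,40)
for v in range(120,226,3):
    print(v,''.join(('#' if h[v,u,2]<60 else '.' if h[v,u,1]>=70 and 5<=h[v,u,0]<=25 else 'R' if h[v,u,1]>=70 else 'O' if h[v,u,2]>150 else 'm') for u in range(325,430,2)))
```

```text
120 mmmmmmmmmmm###########mmOOOOmmmmmmmmmm..R..R.R.RR.RRR
123 mmmmmmmmmmm###########mmOOOOmmmmmmmmmm.RRRRR..R..RRRR
126 mmmmOmmmmmmm##########mmmOOmmmmmmmmmmm..RRRRR.RRRRRRR
129 mmmmmmmmmmm##########mmm#mOmmmmmmmmmmm..RR.RR..RR.RR.
132 mOOmmmmmmm##############mOOmmmmmmmmmmm.R.RRR.R.RRR.R.
135 mmmmmmm#################mOOmmmmmmmmmmm.R.R..RRR.RR.R.
138 mmmmmmm######m######mm#mOOOmmmmmmmmmmm..RR.RR.RRR.RR.
141 mmmmmmmm#########m##m#mmOOOmmmmmmmmmm..RRRRR..RR.RRRR
144 mmmmmmmmm####m#######mmOOOmmmmmmmmmmm.R...RRR..R..R.R
147 mmmOmmmmmm#########mmmmOOOmmmmmmOO.....RRRRRRR..RRR..
150 Ommmmmmmmmmm##m##mmmmmmOOOO............RR.R..RRRRRRRR
153 mOmmmmm#######mm#mmO...................RRRRR.R...RRR.
156 mOmmmmmmm..##mmmmmOOOmmmmmmmmmmmOOOO....RR.RRR.R.RRRR
159 OOOOO.......#mmmmOmmmmmmmmmmmmmmmmmmmR....RR.RR.R.R.R
162 ............mmm..mOmmmmmmmmmmmmmmmmm.RRRRRRRRR.RR.R.R
165 .................mmmmOmmmmmmmmmmmmmmRRRRRRR...RR.R..R
168 ............mmmmmmmmmmmmmmmmmmOOOOmmR.RR.RRRRR.RR...R
171 .......mmOOOOOOOOmmmmmmmmmmmmmmmmmmmR.RRRRRRR.RR..RRR
174 OOmmOOOOOOOOOOOOmmmmmmmmmmmmmmmmmmmm....RR....RRRR.R
[... 287 characters left out ...]
.RRR
192 RRRR.OOOOOOOOOOOOOmmmmmmmmmmmmmmmmm.R....R.RR.RRR.RR.
195 R.....OOOO.OOOOOO.OOOOmmmmmmmmmmmmmRRRR.R...R.RRR.R..
198 ............OO...OOOOOOOOOOOmmmmOOO.R.R.R.....RRR..RR
201 ..................OOOOOOOOOOOOOmmO..RR....R...R...R.R
204 ......................OOOOOOOOOOOOO...RR.RRR.R.RR..RR
207 ........................OOOOOOOOOOmOO...R..RRRR.RRR.R
210 ............................O.R.R.....OOO.....RRRRRRR
213 OOOOO...........................R..........OOOO......
216 mmmmOOOO..........................RR................O
219 mmmmmmmOO...................m....O..R................
222 mmmmmmmmOO.................m#mmmm.O..R.R..R..........
225 mmmmmmmmOO................######mmOO..RR...RRRR.RRR.R
```

Run:
```python
from h import *
rel([.5542,-.0270,.1788],-43.3)
for f in("w7","w8"):
    im,p=load(f"pics/{f}.png");g=cv2.cvtColor(im,6)
    for n,(u,v) in(("r",(334,95)),("l",(219,95))):
        s=(g[v-13:v+14,u-13:u+14]<55).astype(np.uint8);k,l,st,ce=cv2.connectedComponentsWithStats(s)
        i=1+st[1:,4].argmax();uv=ce[i]+[u-13,v-13]
        if f=="w8":X=plane(p,[uv],.0745)[0];d=X[:2]-[.4802,.0427];print(n,uv,st[i],X,np.degrees(np.arctan2(d[1],d[0])),np.hypot(*d))
```

```text
at [ 0.5838 -0.1662  0.1744] rel [-0.0232 -0.1404 -0.004 ] [-0.0003  0.0047  0.8015]
r [335.5 101.5] [14 19  2  2  2] [ 0.5225 -0.0059  0.0745] -48.96956317775812 0.06442928146802812
l [223.8  91. ] [17  8  3  3  5] [0.502  0.1056 0.0745] 70.86091850867437 0.06659678081644152
```

```bash
python3 jog.py '0.01 0 -0.004 0 0 0 0.02;0.01 -0.001 -0.012 0 0 0 0.06;0.01 -0.002 -0.022 0 0 0 0.12;0.01 -0.004 -0.033 0 0 0 0.18;0.01 -0.006 -0.045 0 0 0 0.25;0.01 -0.008 -0.057 0 0 0 0.32;0.01 -0.01 -0.069 0 0 0 0.39;0.01 -0.013 -0.081 0 0 0 0.46;0.01 -0.015 -0.093 0 0 0 0.53;0.01 -0.018 -0.105 0 0 0 0.6;0.01 -0.02 -0.117 0 0 0 0.67;0.01 -0.023 -0.128 0 0 0 0.73;0.01 -0.025 -0.137 0 0 0 0.78;0.01 -0.0259 -0.1422 0 0 0 0.801;0.01 -0.0259 -0.1422 0 0 0 0.801;0.01 -0.0259 -0.1422 0 0 0 0.801'
python3 - <<'E'
from h import *
R=[]
for i in range(4):ctrl.get_image("scene");o=ctrl.get_obs();R.append(np.r_[o["tool_pos"],o["tool_rot"]])
R=np.array(R);print(R.mean(0),R.std(0))
im,p=load("pics/w8.png");g=cv2.cvtColor(im,6)
for (u,v) in((334,95),(219,95)):print(g[v-11:v+12,u-13:u+14:1])
E
```

```text
t: 15.53
tool_pos: [0.5519, -0.0258, 0.1753]
tool_rot: [2.92, -1.156, -0.005]
contact_force: [0.5, 0.3, -3.3]
opening: 0.0156
grip_force: 117.3
[ 0.5525 -0.0263  0.1763  2.9197 -1.1578 -0.0024] [0.0002 0.0001 0.0004 0.     0.0006 0.0009]
[[ 84  82  83  83  85  97 142 171 178 178 171 148 166 172 173 172 168 172
  173 170 171 170 171 169 168 171 170]
 [ 83  83  83  82  83  85 102 154 172 171 166 134 138 165 173 178 170 170
  172 173 173 171 171 169 170 169 172]
 [ 84  83  83  83  83  84  85 108 159 164 147 103  93 140 171 176 175 169
  173 173 171 172 171 171 171 173 172]
 [ 82  85  85  82  83  83  83  88 120 130  98  69  72 115 160 173 175 182
  176 174 171 174 171 171 169 171 173]
 [ 83  84  83  83  82  83  81  75  79  82  66  61  66  87 129 168 173 175
  176 173 170 173 171 172 170 171 172]
 [ 82  80  83  83  81  79  67  57  55  63  58  60  62  74  95 136 167 175
  178 152 164 172 172 171 171 172 171]
 [ 82  84  83  82  83  77  61  54  55  58  60  61  58  69  83 108 156 175
  176 173 168 172 174 173 172 172 173]
 [ 83  82  83  82  81  74  64  62  56  55  58  57  60  75  83  91 129 1
[... 3637 characters left out ...]
  84  84  97 135 158]
 [176 175 174 165 166 148 103  77  63  61  63  59  52  59  64  76  82  83
   81  83  84  85  83  89 121 152 163]
 [175 176 173 159 158 143 100  92  83  65  59  53  54  59  71  77  81  82
   83  84  83  82  84 101 139 157 168]
 [175 176 172 171 167 164 142 152 136  88  59  52  56  63  75  81  81  81
   84  84  85  84  89 118 152 162 169]
 [177 175 165 168 160 172 170 169 161 101  70  57  56  70  78  83  82  82
   83  83  85  86  99 136 154 162 169]
 [178 177 164 165 158 168 169 170 141  93  77  77  77  80  81  84  83  83
   84  84  83  89 115 142 156 164 168]
 [177 174 171 172 175 173 172 170 113  85  83  81  83  82  82  82  83  84
   82  82  84  98 133 151 160 166 171]]
```

Run:
```python
from h import *
im,p=load("pics/w8.png");g=cv2.cvtColor(im,6);Q=[]
for (u,v) in((334,95),(219,95)):
    k,l,st,ce=cv2.connectedComponentsWithStats((g[v-12:v+13,u-13:u+14]<72).astype(np.uint8));i=1+st[1:,4].argmax()
    r=cv2.minAreaRect(np.argwhere(l==i)[:,::-1].astype(np.float32));uv=ce[i]+[u-13,v-12];Q.append(uv);print(uv,np.array(r[0])+[u-13,v-12],st[i])
for z in(.072,.078):
    N=plane(p,Q,z)[:,:2];m=N.mean(0);d=N[1]-N[0];L=np.hypot(*d);n=np.array([d[1],-d[0]])/L
    print(z,N,L,np.degrees(np.arctan2(n[1],n[0])),m-n*L/2/3**.5)
```

```text
[332.9271  95.1562] [333.2647  94.9412] [ 6  4 14 17 96]
[220.1935  96.4194] [219.8  96.4] [ 8  6 13 16 93]
0.072 [[ 0.5283 -0.0019]
 [ 0.4959  0.1082]] 0.11477911337081417 16.43393907979415 [0.4803 0.0438]
0.078 [[ 0.5275 -0.001 ]
 [ 0.4956  0.1071]] 0.11271768733262422 16.433939079794165 [0.4804 0.0438]
```

```bash
python3 jog.py '0.01 0 -0.001 0 0 0 0.005;0.01 0 -0.001 0.01 0 0 0.005;0.01 0 -0.001 0.02 0 0 0.005;0.01 0 -0.001 0.03 0 0 0.005;0.01 0 -0.001 0.037 0 0 0.005;0.01 0 -0.001 0.043 0 0 0.005;0.01 0 -0.001 0.048 0 0 0.005;0.01 0 -0.001 0.054 0 0 0.005;0.01 0 -0.001 0.06 0 0 0.005;0.01 0 -0.001 0.06 0 0 0.005'; python3 jog.py '0.01 0 0 0.008 0 0 0;0.01 0 0 0.016 0 0 0;0.01 0 0 0.024 0 0 0;0.01 0 0 0.03 0 0 0;0.01 0 0 0.03 0 0 0'
```

```text
t: 16.57
tool_pos: [0.5528, -0.0251, 0.1158]
tool_rot: [2.917, -1.165, -0.003]
contact_force: [-1.1, 0.4, -3.9]
opening: 0.0156
grip_force: 117.3
t: 16.98
tool_pos: [0.5522, -0.025, 0.085]
tool_rot: [2.917, -1.165, -0.006]
contact_force: [-0.3, -0.5, -2.7]
opening: 0.0155
grip_force: 117.3
```

```bash
python3 jog.py '0.01 0 0 0.004 0 0 0;0.01 0 0 0.008 0 0 0;0.01 0 0 0.011 0 0 0;0.01 0 0 0.014 0 0 0;0.01 0 0 0.014 0 0 0'; python3 jog.py '0.01 0 0 0.002 0 0 0;0.01 0 0 0.004 0 0 0;0.01 0 0 0.006 0 0 0;0.01 0 0 0.006 0 0 0'
```

```text
t: 17.4
tool_pos: [0.5531, -0.0252, 0.0726]
tool_rot: [2.917, -1.165, -0.002]
contact_force: [-0.8, 0.5, -3.3]
opening: 0.016
grip_force: 117.4
t: 17.73
tool_pos: [0.5536, -0.0254, 0.0675]
tool_rot: [2.917, -1.165, 0.0]
contact_force: [-0.8, -0.3, -0.2]
opening: 0.0159
grip_force: 117.8
```

```bash
python3 jog.py '0.01 0 0 0.001 0 0 0;0.01 0 0 0.002 0 0 0;0.01 0 0 0.002 0 0 0'; python3 jog.py '0.01 0 0 0.001 0 0 0;0.01 0 0 0.002 0 0 0;0.01 0 0 0.002 0 0 0'
python3 -c '
from h import *
print(ctrl.get_obs()["wrist_torque"])'
```

```text
t: 17.98
tool_pos: [0.5544, -0.0255, 0.0666]
tool_rot: [-2.917, 1.165, -0.003]
contact_force: [-1.3, -0.8, 4.4]
opening: 0.0154
grip_force: 118.5
t: 18.23
tool_pos: [0.5547, -0.0255, 0.0643]
tool_rot: [-2.917, 1.166, -0.004]
contact_force: [1.5, -2.7, 0.3]
opening: 0.0157
grip_force: 118.1
[-0.363  -0.2047  0.0191]
```

```bash
python3 jog.py '0.01 0 0 0.001 0 0 0;0.01 0 0 0.002 0 0 0;0.01 0 0 0.002 0 0 0'; python3 jog.py '0.01 0 0 0.001 0 0 0;0.01 0 0 0.002 0 0 0;0.01 0 0 0.002 0 0 0'; python3 jog.py '0.01 0 0 0.001 0 0 0;0.01 0 0 0.002 0 0 0;0.01 0 0 0.002 0 0 0'
python3 -c '
from h import *
print(ctrl.get_obs()["wrist_torque"])'
```

```text
t: 18.48
tool_pos: [0.5523, -0.0247, 0.0595]
tool_rot: [-2.917, 1.166, 0.004]
contact_force: [1.2, 0.3, -5.9]
opening: 0.0157
grip_force: 117.3
t: 18.73
tool_pos: [0.5529, -0.025, 0.0587]
tool_rot: [2.917, -1.165, -0.003]
contact_force: [-1.2, -0.9, -1.7]
opening: 0.0158
grip_force: 118.0
t: 18.98
tool_pos: [0.554, -0.0255, 0.0584]
tool_rot: [2.917, -1.165, 0.001]
contact_force: [-2.5, -0.9, 3.4]
opening: 0.0156
grip_force: 118.8
[-0.0091  0.5799  0.1286]
```

```bash
python3 jog.py '0.014 0 0 0 0 0 0;0.02 0 0 0 0 0 0;0.03 0 0 0 0 0 0;0.045 0 0 0 0 0 0;0.045 0 0 0 0 0 0;0.045 0 0 0 0 0 0' 20; python3 jog.py '0.045 0 0 -0.02 0 0 0;0.045 0 0 -0.06 0 0 0;0.03 0 0 -0.1 0 0 0;0 0 0 -0.14 0 0 0;0 -0.04 0 -0.18 0 0 0;0 -0.08 0 -0.2 0 0 0;0 -0.12 0 -0.2 0 0 0;0 -0.16 0 -0.2 0 0 0;0 -0.16 0 -0.2 0 0 0;0 -0.16 0 -0.2 0 0 0'
python3 - <<'E'
from h import *
im,p=shot("wrist","pics/w12.png");o=ctrl.get_obs();print(o["tool_pos"])
C=np.array([.4803,.0438])
for r,a,z in((.06,-43.6,.092),(.1,-43.6,.082),(.165,-43.6,.082),(.165,16.4,.06),(.165,77,.053),(.0,0,.012)):
    print(r,a,proj(p,[C[0]+r*np.cos(np.radians(a)),C[1]+r*np.sin(np.radians(a)),z])[0].round(1))
h=cv2.cvtColor(im,40)
for v in range(0,215,5):
    print(v,''.join(('#' if h[v,u,2]<72 else '.' if h[v,u,1]>=70 else 'O' if h[v,u,2]>150 else 'm') for u in range(120,440,4)))
E
```

```text
t: 19.48
tool_pos: [0.5535, -0.0252, 0.0571]
tool_rot: [-2.917, 1.166, 0.0]
contact_force: [0.3, 0.0, -0.2]
opening: 0.0452
grip_force: 0.0
t: 20.32
tool_pos: [0.4363, 0.0867, 0.2579]
tool_rot: [-2.918, 1.16, -0.003]
contact_force: [0.5, -0.3, -0.2]
opening: -0.0
grip_force: 0.0
[0.4373 0.0856 0.2575]
0.06 -43.6 [278.1  70.3]
0.1 -43.6 [278.2  33. ]
0.165 -43.6 [278.5 -24.8]
0.165 16.4 [146.2  62.1]
0.165 77 [155.  208.3]
0.0 0 [277.7 131. ]
0 #####m................................#mm#......................................
5 ####m.................................#mm#......................................
10 ......................................#mm#......................................
15 ......................................#mm#......................................
20 ......................................#mm#......................................
25 ......................................#mm#......................................
30 ......................................#mm#......................................
35 ......................................#mm#.......................
[... 2278 characters left out ...]
.........OOOOOOOOOOO
175 OOO................mmOOOOOOmOmmmmmmOOOOOOOOOmmmmmmOOmOO............mmmOOOOOOOOOO
180 ..OO.............#mmmm....OOmOmmmmmmmmmmmmmmmmmmmOmmOO............mmmmmOOOOOOOOO
185 ...OO..........mmmm#mm.....OOOmOmmmmmmmmmmmmmmmOOmOOO............mmmmmmmOOOOOOOO
190 ....OOO......mmmmm##.........OOmmOOmmmmmmmmmOOOmOOOO...........mmmmmmmmmmmOOOOOO
195 .....OOO...m#mmm##............OOOOmmOOOOOOOmmmOOOO............mmmmmmmmmmmmmmOOOO
200 ......OOOm#mmm##.................OOOOOOOOOOOOOO.............mmmmmmmmmmmmmmmmmmOO
205 .......m#mmm##.............................................mmmmmmmmmmmmmmmmmmmmm
210 .......mmm##.............................................mmmmmmmmmmmmmmmmmmmmmmm
```

The three rims and floors are concentric in the wrist mask. The handles fan out with the small one straight up at column 278, the middle at (130,62) and the big at (150,208). Last comes a press on the small rim above its stem, to make sure it is fully home.

```bash
python3 jog.py '0 0.04 0 0.03 0 0 0;0 0.08 0 0.06 0 0 0;0 0.11 0 0.09 0 0 0;0 0.1185 0 0.12 0 0 0;0 0.1185 0 0.145 0 0 0;0 0.1185 0 0.155 0 0 0;0 0.1185 0 0.16 0 0 0;0 0.1185 0 0.162 0 0 0;0 0.1185 0 0.164 0 0 0;0 0.1185 0 0.164 0 0 0'; python3 jog.py '0 0 0 0.001 0 0 0;0 0 0 0.002 0 0 0;0 0 0 0.003 0 0 0;0 0 0 0.003 0 0 0'; python3 jog.py '0 0 0 0.001 0 0 0;0 0 0 0.002 0 0 0;0 0 0 0.003 0 0 0;0 0 0 0.003 0 0 0'
```

```text
t: 21.2
tool_pos: [0.5247, 0.0034, 0.0952]
tool_rot: [-2.917, 1.164, -0.005]
contact_force: [0.2, -0.0, -0.3]
opening: -0.0
grip_force: 0.0
t: 21.53
tool_pos: [0.5245, 0.0034, 0.0919]
tool_rot: [-2.917, 1.165, -0.004]
contact_force: [0.2, -0.4, 4.2]
opening: -0.0
grip_force: 2.2
t: 21.87
tool_pos: [0.5261, 0.0022, 0.0916]
tool_rot: [2.917, -1.165, 0.01]
contact_force: [-2.4, -3.5, 14.5]
opening: 0.0005
grip_force: 7.2
```

```bash
python3 jog.py '0 0 0 0.001 0 0 0;0 0 0 0.003 0 0 0;0 0 0 0.003 0 0 0'; python3 jog.py '0 0 0 -0.02 0 0 0;0 0 0 -0.06 0 0 0;0 -0.04 0 -0.1 0 0 0;0 -0.08 0 -0.14 0 0 0;0 -0.12 0 -0.165 0 0 0;0 -0.12 0 -0.165 0 0 0;0 -0.12 0 -0.165 0 0 0'
python3 - <<'E'
from h import *
im,p=shot("wrist","pics/w13.png")
h=cv2.cvtColor(im,40)
for v in range(40,210,6):
    print(v,''.join(('#' if h[v,u,2]<72 else '.' if h[v,u,1]>=70 else 'O' if h[v,u,2]>150 else 'm') for u in range(120,380,4)))
s,q=shot("scene","pics/s13.png");h=cv2.cvtColor(s,40)
for v in range(195,272,3):
    print(v,''.join(('#' if h[v,u,2]<72 else '.' if h[v,u,1]>=70 else 'O' if h[v,u,2]>150 else 'm') for u in range(240,360,2)))
c0=load("pics/s8.png")[0]
for n,(a,b,c,d) in {"mug":(145,185,225,275),"lemon":(308,338,182,206)}.items():print(n,cv2.absdiff(s,c0)[c:d,a:b].mean())
E
```

```text
t: 22.12
tool_pos: [0.5283, 0.001, 0.0912]
tool_rot: [2.916, -1.164, 0.019]
contact_force: [-3.4, -6.1, 21.6]
opening: -0.0002
grip_force: 10.8
t: 22.7
tool_pos: [0.4364, 0.0886, 0.2553]
tool_rot: [-2.915, 1.158, -0.013]
contact_force: [1.3, 0.6, 1.4]
opening: 0.0001
grip_force: 0.0
40 ......................................mmmm#......................
46 .......................................mmmm......................
52 .......................................mOO.......................
58 .......###...........................OOOOOOOO....................
64 ......mmmmm##....................OOOOOmmOm#OOOOOO................
70 .......m#mmmmm##..............OOOOmmmmOOOOOmmmmOOmOO.............
76 ..........m#mmmmm##.........OOOmmOOOmmmmOmmmmOOmmmOOOO...........
82 .............m#mmmmm#m.....OOmmOmmmmmmmmmmmmmmmmOOmmOmO..........
88 ................m#mmmmm...OOmOmmmmmmOOOOOOOOOmmmmmOOmOOO.........
94 ....................mmOOOOmmOmmmmOOOOOOOOOOOOOOOmmmmOmmOO........
100 ........................mOmOmmmmOOOOOOOOOOOOOOOOOmmmmOmmOO.......
106 .......................OOmOmmmOOOOOOOOOOOOOOOOOOOOmm
[... 2240 characters left out ...]
...
243 .............mm###mmOOOmmmmmmmmOOOmmmmmmmOOOOOOmmmmmm.......
246 ....mmm##########......mmmmmmmmmmmmmmmmmmmmmmmmmmmmmO.......
249 ....#####..............mmmmmmmmmmmmmmmmmmmmmmmmmmmmmO.......
252 .......................mmmmmmmmmmmmmmmmmmmmmmmmmmmmm........
255 .......................Ommmmmmmmmmmmmmmmmmmmmmmmmmmm........
258 .........................mmmmmmmmmmmmmmmmmmmmmmmmmmO........
261 O.........................Ommmmmmmmmmmmmmmmmmmmmmm..........
264 OO...........................OmmmmmmmmmmmmmmmmmO............
267 OOOO...............................OOOOOOO..................
270 ..OOOO......................................................
mug 2.2398333333333333
lemon 9.963425925925925
```

```bash
python3 -c '
from station import ctrl
print(ctrl.finish_job())'
```

```text
the job is handed in; nothing more can be done
None
```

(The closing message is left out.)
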